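Find the rotor's heavy side and hold it down

TASK

The small blower rotor on the inclined bearing stand has a heavy side hidden inside it. Turn it by its hub with the fingers, well away from how you found it, and feel or watch which way it wants to roll to find where the heavy side is; then turn it so that the heavy side is straight down, at the lowest point of the sloping disc, and finish while still gripping the hub and holding it there. Do not disturb the tape roll, bottle and pliers beside it.

Things in the scene. Friction and masses are not known exactly. Their poses are not given: they have to be found in the camera images.
- stand: Fixed grey bearing stand: base plate 150 x 120 x 12 mm, post and bearing housing. Origin on the bench at the post's foot, z up, -x its front. The rotor's axis lies in its x-z plane, leans 40 degrees (0.70 rad) from vertical towards -x and passes through x -10, z 115 mm (the back of the disc). The lowest point of the sloping disc is towards -x, the highest towards +x.
- rotor: Rotor on the stand: aluminium disc 120 mm across, 12 mm thick, 12 equal dark dimples; in front of it a round dark knurled hub 36 mm across, reaching 12 to 53 mm from the disc's back (flange 50 mm across, 3 mm high at its foot), to be gripped along the axis at any angle. Origin on the axis at the disc's back; z out along the axis, up and forward; x through the orange mark.
- rotor_turn (a joint): Angle of the rotor: 0 with the orange mark at the highest point, growing counterclockwise looking at the hub; turns freely. Unseen inside is a slug of 0.3 to 0.52 kg, 42 mm off the axis, at an angle to the mark that differs every time. Friction about 0.04 N m, damping 0.035 N m s/rad, gravity torque up to 0.08 to 0.14 N m.
- hub (a point): Point on the axis in the hub, 36 mm from the disc's back: grip here. Let go, the rotor rolls heavy side downwards (up to 3 rad/s, at rest in 3 s), but friction stops it 15 to 35 degrees short of the bottom, equally far on whichever side it came from: the bottom is midway between the two stopping places. With the heavy side as near the top it stays put too.
- mark (a point): Orange paint mark on the front face of the disc, 7 mm wide, from 33 to 59 mm from the axis and over the rim; the point is 52 mm from the axis.
- tape_roll: Loose roll of amber tape, 60 mm across, 16 mm high, lying at the right of the stand; leave alone. Farther right a magnifier lamp's head hangs over the bench (about x 0.5 to 0.85, y -0.1 to -0.5 m in the world): keep the arm clear of it, passing on the robot's side. Origin at the centre of its underside.
- flux_bottle: Loose cream bottle with red cap and thin spout, 34 mm wide, 95 mm high, standing at the left of the stand; leave alone. Origin at the centre of its underside.
- needle_pliers: Loose red-handled pliers, 197 x 70 x 14 mm, lying left of the bottle; leave alone. Origin at the centre of its underside.
Things that resemble listed ones, but are neither listed nor needed, are in the scene too. Of the things that look like the stand, the larger one is meant.

How it is judged:
By the outcome, as a careful person would: the job done as asked, in the order asked, and still so for the second after the job is handed in, while the arm keeps its last pose, push and grip.
It also fails if it takes over 58 s, if anything falls off the work surface, if the arm or the gripper's body presses on something with over 40 N, if the wrist force passes 120 N, or if a joint passes its speed limit or range.

ROBOT

A 7-joint arm with a two-finger parallel gripper is mounted at the origin on a cart in front of the work surface, level with it; the furniture and walls round the work are solid. World frame = base frame: x ahead of the robot, y to its left, z up, the work surface at z = 0. Lengths are in m, angles in degrees, forces in N, time in s.
With the tool pointing down it reaches from about 0.425 to 0.875 m from the base axis. Payload 4.7 kg.
Tool frame: the origin (TCP) lies between the finger pads, 19 mm behind the fingertips; this is the grasp point; z points along the fingers, x is the direction in which the jaws open and shut, and the axes are right-handed (so a half turn about z gives the same grasp; the last joint's range is limited). The gripper opens to 87 mm and grips with 3 to 60 N. Pads are 19 mm wide; open, the fingers measure 117 mm over their backs; the gripper's body (75 mm by 190 mm) begins 51 mm behind the grasp point.
Start: joints at [74.318, 18.392, -4.016, 83.108, 1.295, 78.541, -3.26], TCP at [0.184, -0.623, 0.241] pointing down, gripper open.
Joint ranges: [-163.93, 163.93], [-17.29, 119.83], [-79.2, 71.16], [3.27, 140.29], [-89.18, 269.18], [5.43, 117.66], [-154.24, 154.24]. Speed limits (degrees/s): [147.25, 147.25, 180, 180, 180, 180, 180].

INTERFACE

Orientations are given as [roll, pitch, yaw] about the fixed x, y, z axes, in that order (R = Rz(yaw) Ry(pitch) Rx(roll)).
In Python, from cell import env gives the robot as it stands. The module is installed in compiled form; this text tells all that it offers.
- The arm moves only by the tool carry_out, never from a script. Its argument "increments" is a list of rows, each a list of 5 numbers: the shift along the world's x, y, z in m, then the turn about the world's z in degrees, then the gripper's target within -1 to 1 (shut at 1, half-way at 0, fully open at -1). In form: [[dx, dy, dz, spin, jaw], ...]. A call has 1 to 20 rows; each row is the pose to reach, as a shift and turn from the pose commanded when the call began; what a row does not reach only later rows make up. A row lasts 1/10 s, in which the tool goes at most 50 mm and 8.59 degrees, less where a joint would pass 70% of its speed; a pose out of reach is approached as far as the arm can. A call with a gripper value outside its range is refused whole. The fingers move at their own pace and stop on an object; "grip_force" is the grip in N (left out, the last holds). Time passes only in rows, so rows that repeat a pose let the fingers close. It gives the time, the measured TCP pose, the force and the opening at its end, in the units of the state.
- env.get_obs(): the state, without advancing time (a new reading comes with each control period).
- env.read_camera(name): name is "scene" or "top" or "wrist"; returns (picture, depth): 384x512x3 uint8, red, green, blue; 384x512 float32, m along the optical axis (not along the pixel's ray), 0 where there is no reading.
- env.get_calibration(name): a dict with "K" (3x3 intrinsics, pixels), "camera_from_world" (4x4, takes a point from world to camera coordinates); the wrist camera has in their place "T_tool_cam" (4x4, takes a point from camera to tool coordinates, whose origin is the TCP and whose axes are the tool frame's). Camera axes: x right, y down, z forward; pixel columns grow to the right and rows downward; lengths in m; the calibration is good to about 2 mm. The wrist camera is an equidistant fisheye: a pixel r from the principal point sees the ray r / f radians off the axis. A picture is of the moment at which its call begins: read the wrist's pose just before it. get_calibration takes no time and is no camera call.
- env.sign_off(): hands the job in, once; it reports no verdict.
The state is a dict: "time_s": time; "qpos": joint angles; "joint_velocities": joint speeds; "effort": joint torques, N m; "tool_pos": TCP position; "tool_rot": TCP orientation; "force": force on the tool from outside, world axes, zero at the start; "wrist_torque": the same for the moment, N m; "grip_width": finger opening in m.
Only numpy, scipy, OpenCV 4.12 (cv2) and the standard library are available. Lean on these libraries where they do the work, as an engineer would, in place of code of your own. Each camera call takes 0.05 s, during which the arm holds its last target.

## Working session

There is one attempt and no reset: what is moved stays moved. The work goes in short steps, Python scripts to look and compute and a tool call to move; the robot and the scene stay as the last step left them, time stands still between calls to the robot, and variables do not carry over. Pictures are saved under pics/ and viewed, and the job is handed in when it is done.

Besides the shell and the picture viewer there is one more tool, called by a JSON object that holds its "api" and its "payload". carry_out: Moves the arm, as the interface text tells. Its arguments: {"type":"object","properties":{"increments":{"type":"array"},"grip_force":{"type":"number"}},"required":["increments"]}

```bash
mkdir -p pics; cat > h.py <<'E'
from cell import env
import numpy as np, cv2
def snap(n,f):
    im,d=env.read_camera(n); cv2.imwrite(f'pics/{f}.png',im[:,:,::-1]); np.savez(f'pics/{f}.npz',im=im,d=d); return im,d
def crop(f,x0,y0,x1,y1,s,out):
    im=np.load(f'pics/{f}.npz')['im'][y0:y1,x0:x1]
    cv2.imwrite(f'pics/{out}.png',cv2.resize(im,None,fx=s,fy=s,interpolation=cv2.INTER_CUBIC)[:,:,::-1])
def w(n,f,u,v):
    d=np.load(f'pics/{f}.npz')['d'];c=env.get_calibration(n);z=d[int(v),int(u)]
    p=np.linalg.inv(c['K'])@[u,v,1]*z
    return (np.linalg.inv(c['camera_from_world'])@np.r_[p,1])[:3]
def proj(n,P):
    c=env.get_calibration(n);P=np.atleast_2d(P);q=np.c_[P,np.ones(len(P))]@c['camera_from_world'].T
    q=q[:,:3]@c['K'].T;return q[:,:2]/q[:,2:]
E
python3 - <<'E'
from h import *
o=env.get_obs();print(o)
snap('scene','s0');snap('top','t0')
E
```

```text
{'time_s': 0.0, 'qpos': array([74.31778238, 18.43877942, -4.01604459, 83.17516285,  1.29300378,
       78.53807934, -3.25932525]), 'joint_velocities': array([ 0.00832705, -0.00090707,  0.06718847,  0.10954663,  0.02709938,
       -0.02548006, -0.08413716]), 'effort': array([-2.54729284e-04, -4.91292894e+01, -4.03714003e-01, -3.12526739e+01,
       -6.37530070e-02,  4.39265231e-02,  1.81574464e-04]), 'tool_pos': array([ 0.18432912, -0.62278913,  0.2401624 ]), 'tool_rot': array([ 1.79996489e+02,  1.06890997e-01, -7.35072671e+01]), 'force': array([-0.1445224 , -0.13216468, -0.11957143]), 'wrist_torque': array([ 0.00831261, -0.01739735,  0.05068752]), 'grip_width': 0.08699058307516062}
```

View pics/s0.png

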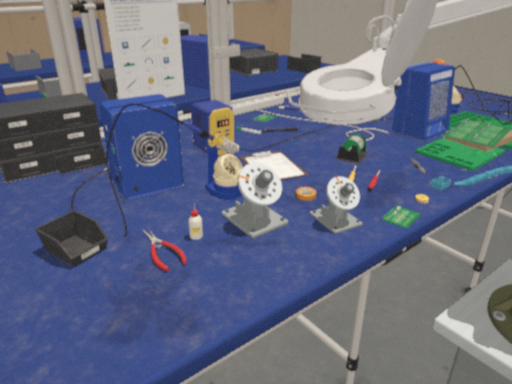

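View pics/t0.png

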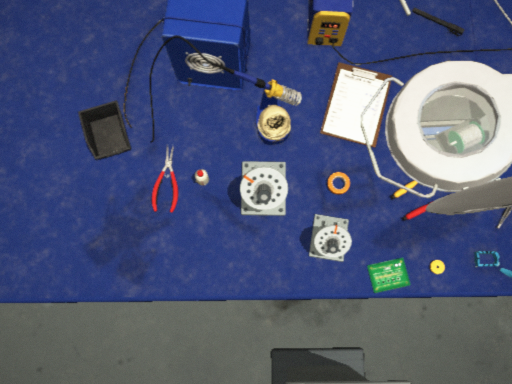

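```bash
python3 - <<'E'
from h import *
crop('t0',215,145,365,270,5,'t0c');crop('s0',210,150,380,250,4.5,'s0c')
for n in['K','camera_from_world']:print(env.get_calibration('top')[n].round(4).tolist())
for u,v in [(243,163),(284,163),(242,214),(285,213),(338,183),(201,178),(331,240),(264,180),(264,196)]:print(u,v,w('top','t0',u,v).round(4))
E
```

```text
[[496.1758, 0.0, 258.9458], [0.0, 496.1758, 194.6778], [0.0, 0.0, 1.0]]
[[-0.014, -0.9999, 0.0047, 0.23], [-0.979, 0.0127, -0.2034, 0.6241], [0.2034, -0.0074, -0.9791, 1.2375], [0.0, 0.0, 0.0, 1.0]]
243 163 [0.7291 0.2641 0.0076]
284 163 [0.727  0.1505 0.01  ]
242 214 [0.5856 0.2679 0.0089]
285 213 [0.5879 0.1508 0.0024]
338 183 [0.6702 0.002  0.0012]
201 178 [0.6759 0.3747 0.0561]
331 240 [0.4998 0.0455 0.1146]
264 180 [0.6486 0.2091 0.1386]
264 196 [0.6039 0.2101 0.1591]
```

View pics/t0c.png

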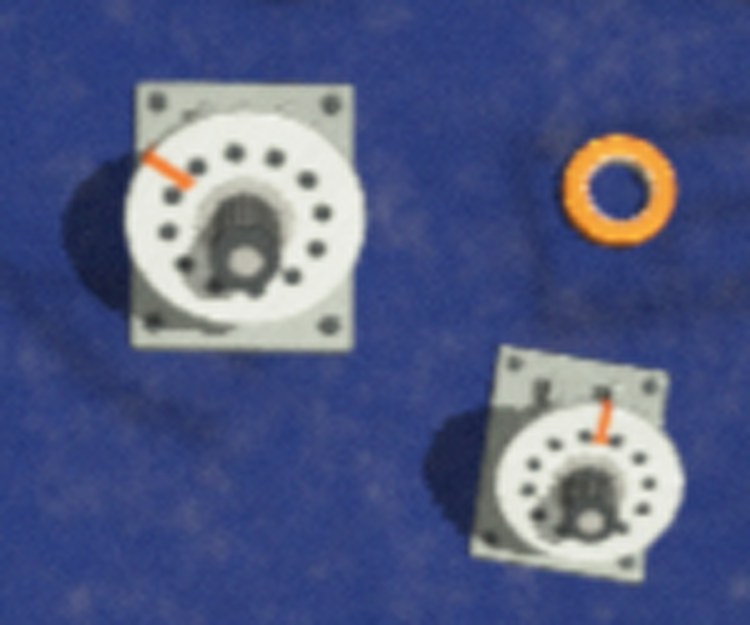

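View pics/s0c.png

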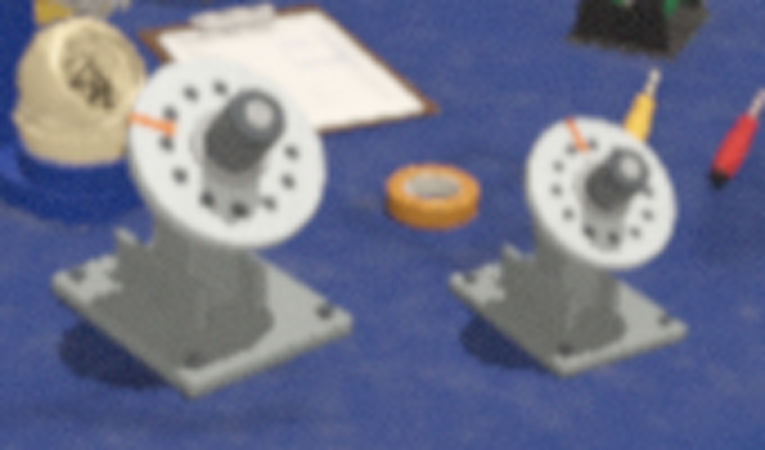

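```bash
cat >> h.py <<'E'
def cloud(n,f):
    d=np.load(f'pics/{f}.npz')['d'];c=env.get_calibration(n);v,u=np.mgrid[:384,:512]
    P=np.stack([u,v,np.ones_like(u)],-1).reshape(-1,3)@np.linalg.inv(c['K']).T*d.reshape(-1,1)
    return (np.c_[P,np.ones(len(P))]@np.linalg.inv(c['camera_from_world']).T)[:,:3].reshape(384,512,3)
E
python3 - <<'E'
from h import *
from scipy.optimize import least_squares
for n,f in[('top','t0'),('scene','s0')]:
    C=cloud(n,f);P=C.reshape(-1,3)
    s=(P[:,0]>.54)&(P[:,0]<.76)&(P[:,1]>.12)&(P[:,1]<.3)
    P=P[s&(d>0) if False else s]
    b=P[(P[:,2]>.006)&(P[:,2]<.018)]
    print(n,len(b),cv2.minAreaRect((b[:,:2]*1000).astype(np.float32)))
    q=P[(P[:,2]>.075)]
    # fit plane disc front with robust
    def R(x):
        yaw=x[2];a=np.array([-np.sin(.698)*np.cos(yaw),-np.sin(.698)*np.sin(yaw),np.cos(.698)])
        c=np.array([x[0],x[1],.115])+np.array([-.01*np.cos(yaw),-.01*np.sin(yaw),0])
        r=q-c;h=r@a;rad=np.linalg.norm(r-h[:,None]*a,axis=1)
        # sdf of disc and hub
        def sd(rr,h0,h1):
            dx=rad-rr;dh=np.maximum(h0-h,h-h1)
            return np.where((dx>0)&(dh>0),np.hypot(dx,dh),np.maximum(dx,dh))
        return np.minimum(np.minimum(sd(.06,0,.012),sd(.018,.012,.053)),sd(.025,.012,.015))
    o=least_squares(R,[.657,.21,0],loss='soft_l1',f_scale=.003,x_scale=[.01,.01,.1])
    print(n,o.x[:2].round(4),np.degrees(o.x[2]).round(2),np.median(abs(o.fun)),len(q))
E
```

```text
top 708 ((647.9313354492188, 210.4007568359375), (174.13328552246094, 207.76919555664062), 89.23101806640625)
top [0.6469 0.2108] -1.69 0.0011861270834420644 1641
scene 921 ((660.493896484375, 210.64532470703125), (122.19979858398438, 153.58042907714844), 88.53126525878906)
scene [0.6498 0.21  ] -1.27 0.0009683581156594671 1453
```

Candidates for the stand are the larger one (top 263,188 / scene 262,185) and the smaller look-alike (top 331,240 / scene 343,193). The larger one is meant. Its base is about 122 x 153 mm and its fitted pose is (0.648, 0.2105), yaw about -1.5°. The orange mark is at the upper left in the crop, near top pixel (249,179). I'll move past the lamp on the robot's side.

{"api": "carry_out", "payload": {"increments": [[0.0195,0.037,0,0,-1],[0.039,0.073,0,0,-1],[0.0585,0.11,0,0,-1],[0.078,0.147,0,0,-1],[0.0975,0.183,0,0,-1],[0.117,0.22,0,0,-1],[0.1365,0.256,0,0,-1],[0.156,0.293,0,0,-1],[0.171,0.333,0,0,-1],[0.186,0.373,0,0,-1],[0.201,0.413,0,0,-1],[0.216,0.453,0,0,-1],[0.228,0.495,0,0,-1],[0.241,0.538,0,0,-1],[0.253,0.58,0,0,-1],[0.266,0.623,0,0,-1],[0.276,0.663,0,8,-1],[0.281,0.7,0,16,-1],[0.286,0.73,0,24,-1],[0.286,0.75,0,32,-1]]}}

```text
time_s: 2.1
tool_pos: [0.4702, 0.1295, 0.2412]
tool_rot: [-180.0, 0.0, -41.0]
force: [-0.4, -0.3, -0.5]
grip_width: 0.0868
```

{"api": "carry_out", "payload": {"increments": [[0.015,0.01,0,8.5,-1],[0.03,0.02,0,17,-1],[0.05,0.03,0,25.5,-1],[0.07,0.04,0,34,-1],[0.09,0.05,0,42.5,-1],[0.11,0.06,0,51,-1],[0.13,0.07,0,59.5,-1],[0.142,0.082,0,68,-1],[0.142,0.082,0,76.5,-1],[0.142,0.082,0,85,-1],[0.142,0.082,0,93.5,-1],[0.142,0.082,0,102,-1],[0.142,0.082,0,110.5,-1],[0.142,0.082,0,119,-1],[0.142,0.082,0,127,-1],[0.142,0.082,0,130,-1],[0.142,0.082,0,130,-1]]}}

```text
time_s: 3.8
tool_pos: [0.6124, 0.2084, 0.2406]
tool_rot: [-179.9, -0.0, 88.5]
force: [-0.3, -0.1, 0.7]
grip_width: 0.0869
```

```bash
python3 - <<'E'
from h import *
o=env.get_obs();print(o['qpos'].round(1),o['tool_pos'],o['tool_rot'],o['time_s'])
snap('wrist','w1');snap('scene','s1')
crop('s1',190,100,350,250,4,'s1c')
c=env.get_calibration('wrist');print(c)
E
```

```text
[ 26.   34.  -69.3  81.9  31.6  85.5  46.2] [0.61237813 0.20838974 0.24058827] [-1.79931671e+02 -8.84444581e-03  8.84805095e+01] 3.8
{'K': array([[297.31863964,   0.        , 257.75953437],
       [  0.        , 297.31863964, 188.22828597],
       [  0.        ,   0.        ,   1.        ]]), 'T_tool_cam': array([[ 9.99999736e-01, -5.57613609e-04, -4.66729132e-04,
        -7.62641457e-04],
       [ 6.57212429e-04,  9.67744207e-01,  2.51933954e-01,
        -6.87020180e-02],
       [ 3.11192612e-04, -2.51934194e-01,  9.67744318e-01,
        -1.43481892e-01],
       [ 0.00000000e+00,  0.00000000e+00,  0.00000000e+00,
         1.00000000e+00]])}
```

View pics/w1.png

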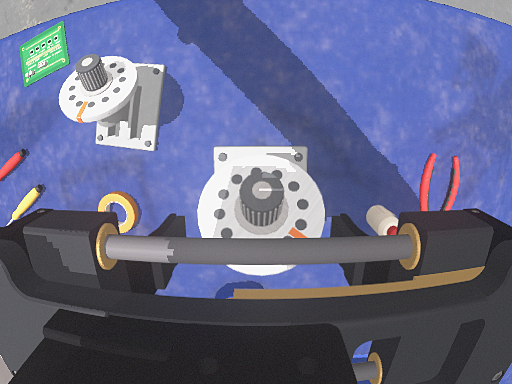

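View pics/s1c.png

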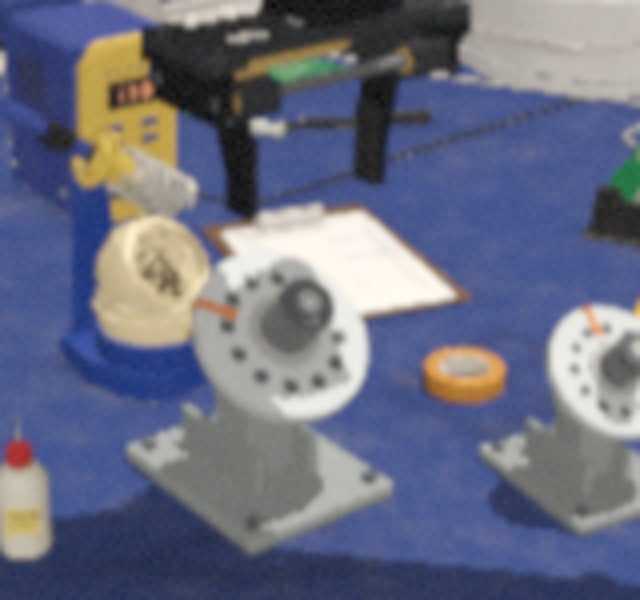

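```bash
cat >> h.py <<'E'
from scipy.spatial.transform import Rotation as Ro
from scipy.optimize import least_squares
def wcloud(f,pos,rot):
    d=np.load(f'pics/{f}.npz')['d'];c=env.get_calibration('wrist');K=c['K'];v,u=np.mgrid[:384,:512]
    x=(u-K[0,2])/K[0,0];y=(v-K[1,2])/K[1,1];r=np.hypot(x,y)+1e-9;t=np.tan(np.minimum(r,1.4))/r
    P=np.stack([x*t,y*t,np.ones_like(x)],-1)*d[...,None]
    T=c['T_tool_cam'];P=P@T[:3,:3].T+T[:3,3]
    return P@Ro.from_euler('xyz',rot,degrees=True).as_matrix().T+pos
def wproj(P,pos,rot):
    c=env.get_calibration('wrist');K=c['K'];T=c['T_tool_cam']
    q=(np.atleast_2d(P)-pos)@Ro.from_euler('xyz',rot,degrees=True).as_matrix()
    q=(q-T[:3,3])@T[:3,:3];r=np.hypot(q[:,0],q[:,1]);th=np.arctan2(r,q[:,2])
    return np.c_[K[0,2]+K[0,0]*th*q[:,0]/r,K[1,2]+K[1,1]*th*q[:,1]/r]
def fit(q,x0=(.648,.21,-.025)):
    def R(x):
        yaw=x[2];a=np.array([-np.sin(.698)*np.cos(yaw),-np.sin(.698)*np.sin(yaw),np.cos(.698)])
        c=np.array([x[0],x[1],.115])+np.array([-.01*np.cos(yaw),-.01*np.sin(yaw),0])
        r=q-c;h=r@a;rad=np.linalg.norm(r-h[:,None]*a,axis=1)
        def sd(rr,h0,h1):
            dx=rad-rr;dh=np.maximum(h0-h,h-h1)
            return np.where((dx>0)&(dh>0),np.hypot(dx,dh),np.maximum(dx,dh))
        return np.minimum(np.minimum(sd(.06,0,.012),sd(.018,.012,.053)),sd(.025,.012,.015))
    return least_squares(R,x0,loss='soft_l1',f_scale=.003,x_scale=[.01,.01,.1])
E
python3 - <<'E'
from h import *
o=env.get_obs()
C=wcloud('w1',o['tool_pos'],o['tool_rot']);P=C.reshape(-1,3)
q=P[(P[:,0]>.54)&(P[:,0]<.75)&(P[:,1]>.13)&(P[:,1]<.29)&(P[:,2]>.075)&(P[:,2]<.17)]
r=fit(q);print(r.x,np.degrees(r.x[2]),np.median(abs(r.fun)),len(q))
print(C[190,263],C[185,255],C[158,222],C[158,302])
E
```

```text
[ 0.64833601  0.20933607 -0.02914051] -1.669628040088336 0.0004409085851465773 9333
[0.60444153 0.21200121 0.1567288 ] [0.6008852  0.20574279 0.15388632] [0.59858426 0.16320867 0.01786844] [0.60136474 0.26339943 0.01775875]
```

{"api": "carry_out", "payload": {"increments": [[-0.002,0.002,-0.02,0,-0.5],[-0.002,0.002,-0.045,0,-0.3],[-0.002,0.002,-0.07,-5,-0.3],[-0.002,0.002,-0.084,-13,-0.3],[-0.002,0.002,-0.084,-21,-0.3],[-0.002,0.002,-0.084,-25,-0.3],[-0.002,0.002,-0.084,-25,-0.3]], "grip_force": 25}}

```text
time_s: 4.6
tool_pos: [0.6104, 0.2107, 0.1573]
tool_rot: [180.0, 0.0, 63.4]
force: [0.4, 0.7, 0.7]
grip_width: 0.057
```

```bash
cat >> h.py <<'E'
S=np.array([.6483,.2098]);YAW=np.radians(-1.6)
def frame():
    y=YAW;a=np.array([-np.sin(.698)*np.cos(y),-np.sin(.698)*np.sin(y),np.cos(.698)])
    c=np.array([*S,.115])-.01*np.array([np.cos(y),np.sin(y),0])
    Y=np.array([-np.sin(y),np.cos(y),0]);X=np.cross(Y,a)  # X uphill
    return c,X,Y,a
def theta(n,f,pos=None,rot=None,thr=None):
    im=np.load(f'pics/{f}.npz')['im']
    c,X,Y,a=frame()
    # sample annulus on disc front, polar map -> hue
    rs=np.arange(.035,.058,.001);th=np.radians(np.arange(0,360,1.))
    Rr,T=np.meshgrid(rs,th)
    P=c+.012*a+Rr[...,None]*(np.cos(T)[...,None]*X+np.sin(T)[...,None]*Y)
    p=wproj(P.reshape(-1,3),pos,rot) if n=='wrist' else proj(n,P.reshape(-1,3))
    p=p.reshape(*Rr.shape,2).astype(np.float32)
    s=cv2.remap(im,p[...,0],p[...,1],cv2.INTER_LINEAR).astype(int)
    o=np.clip(s[...,0]-s[...,2]-70,0,60)
    wt=o.sum(1);
    z=(wt*np.exp(1j*th)).sum()
    return round(np.degrees(np.angle(z)),1),int(wt.sum()),round(abs(z)/max(wt.sum(),1),3)
def look(tag):
    o=env.get_obs();snap('scene','s'+tag)
    print('t',o['time_s'],'scene',theta('scene','s'+tag))
    snap('top','t'+tag);print('top',theta('top','t'+tag))
    print(o['qpos'].round(1),o['tool_pos'].round(4),o['tool_rot'].round(1),o['force'].round(1),o['wrist_torque'].round(2),o['grip_width'].round(4))
E
python3 - <<'E'
from h import *
print(theta('scene','s0'),theta('top','t0'),theta('scene','s1'))
look('2');crop('s2',190,100,350,250,4,'s2c')
E
```

```text
(np.float64(53.1), 3841, np.float64(0.999)) (np.float64(55.8), 12266, np.float64(0.999)) (np.float64(51.8), 1697, np.float64(1.0))
t 4.6 scene (np.float64(51.8), 1680, np.float64(1.0))
top (np.float64(0.0), 0, np.float64(0.0))Traceback (most recent call last):
  File "<stdin>", line 3, in <module>
  File "h.py", line 66, in look
    print(o['qpos'].round(1),o['tool_pos'].round(4),o['tool_rot'].round(1),o['force'].round(1),o['wrist_torque'].round(2),o['grip_width'].round(4))
                                                                                                                          ^^^^^^^^^^^^^^^^^^^^^
AttributeError: 'float' object has no attribute 'round'
```

```bash
sed -i "s/o\['grip_width'\].round(4)/round(o['grip_width'],4)/" h.py; python3 - <<'E'
from h import *
crop('s2',190,100,350,250,4,'s2c'); print(env.get_obs()['qpos'].round(1))
E
```

```text
[ 22.9  34.4 -62.   88.2  30.9  76.1  21.2]
```

View pics/s2c.png

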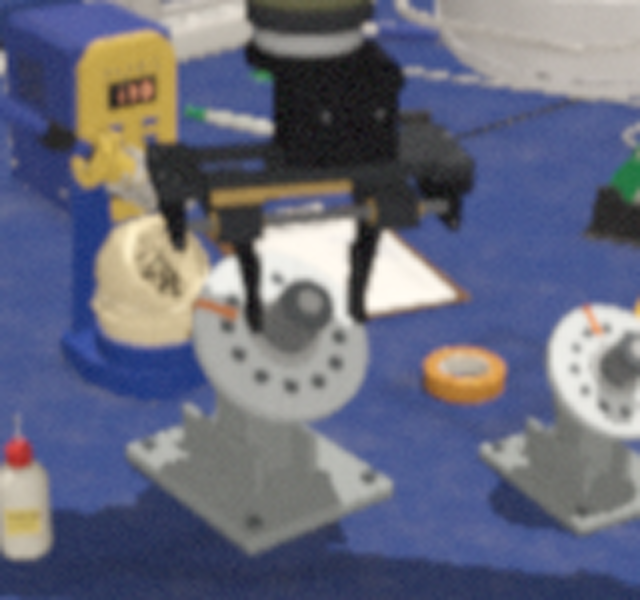

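{"api": "carry_out", "payload": {"increments": [[0,0,0,0,0.3],[0,0,0,0,0.6],[0,0,0,0,1],[0,0,0,0,1],[0,0,0,4,1],[0,0,0,8,1],[0,0,0,12,1],[0,0,0,12,1]], "grip_force": 25}}

```text
time_s: 5.5
tool_pos: [0.6092, 0.212, 0.1578]
tool_rot: [-179.9, -0.1, 75.6]
force: [-4.2, 2.2, 4.2]
grip_width: 0.0368
```

```bash
python3 - <<'E'
from h import *
look('3')
crop('s3',190,100,350,250,4,'s3c')
E
```

```text
t 5.5 scene (np.float64(55.6), 1820, np.float64(1.0))
top (np.float64(0.0), 0, np.float64(0.0))
[ 24.1  35.7 -64.4  88.2  32.5  77.   32. ] [0.6092 0.212  0.1578] [-1.799e+02 -1.000e-01  7.560e+01] [-4.2  2.2  4.2] [0.58 0.8  0.05] 0.0368
```

View pics/s3c.png

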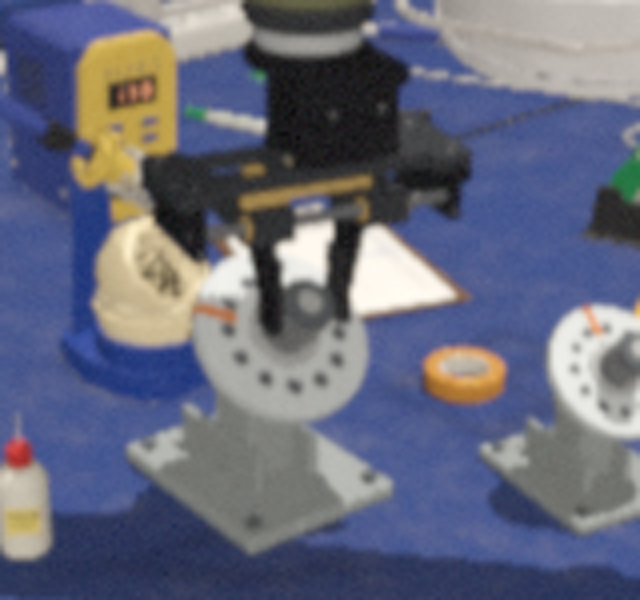

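{"api": "carry_out", "payload": {"increments": [[0,0,0,5,1],[0,0,0,10,1],[0,0,0,15,1],[0,0,0,20,1],[0,0,0,25,1],[0,0,0,30,1],[0,0,0,35,1],[0,0,0,40,1],[0,0,0,40,1]], "grip_force": 30}}

```text
time_s: 6.5
tool_pos: [0.6078, 0.2093, 0.1581]
tool_rot: [-179.6, 0.1, 115.5]
force: [-11.5, -2.7, 13.1]
grip_width: 0.0385
```

```bash
python3 - <<'E'
from h import *
look('4')
crop('s4',190,100,350,250,4,'s4c')
E
```

```text
t 6.5 scene (np.float64(69.1), 1873, np.float64(1.0))
top (np.float64(0.0), 0, np.float64(0.0))
[ 27.4  40.5 -71.9  88.1  38.7  80.2  68.1] [0.6078 0.2093 0.1581] [-1.796e+02  1.000e-01  1.155e+02] [-11.5  -2.7  13.1] [-1.23  2.28 -0.5 ] 0.0385
```

View pics/s4c.png

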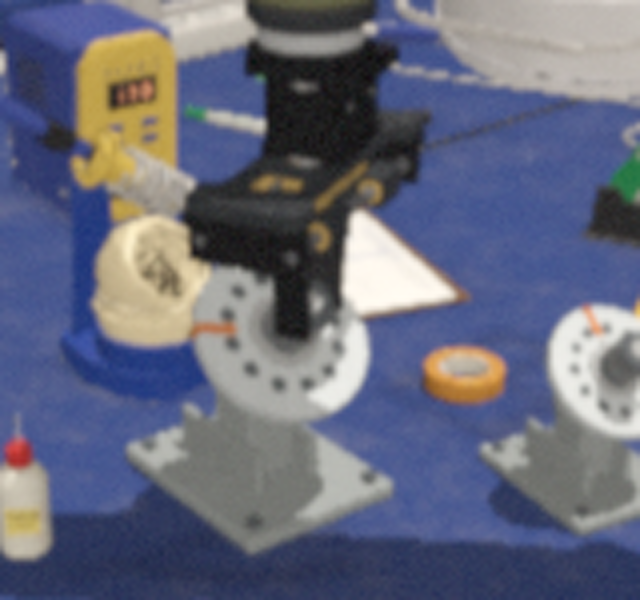

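{"api": "carry_out", "payload": {"increments": [[0,0,0,0,0],[0,0,0,0,-0.3],[0,0,0,0,-0.3],[0,0,0,0,-0.3],[0,0,0,-8,-0.3],[0,0,0,-16,-0.3],[0,0,0,-24,-0.3],[0,0,0,-32,-0.3],[0,0,0,-40,-0.3],[0,0,0,-48,-0.3],[0,0,0,-52,-0.3]]}}

```text
time_s: 7.7
tool_pos: [0.6108, 0.2105, 0.1572]
tool_rot: [180.0, 0.0, 63.2]
force: [0.6, 0.7, -0.5]
grip_width: 0.0569
```

```bash
python3 - <<'E'
from h import *
look('5')
crop('s5',190,100,350,250,4,'s5c')
E
```

```text
t 7.7 scene (np.float64(53.2), 2100, np.float64(1.0))
top (np.float64(0.0), 0, np.float64(0.0))
[ 22.9  34.3 -61.8  88.2  30.8  76.1  20.9] [0.6108 0.2105 0.1572] [180.    0.   63.2] [ 0.6  0.7 -0.5] [-0.01 -0.19  0.05] 0.0569
```

View pics/s5c.png

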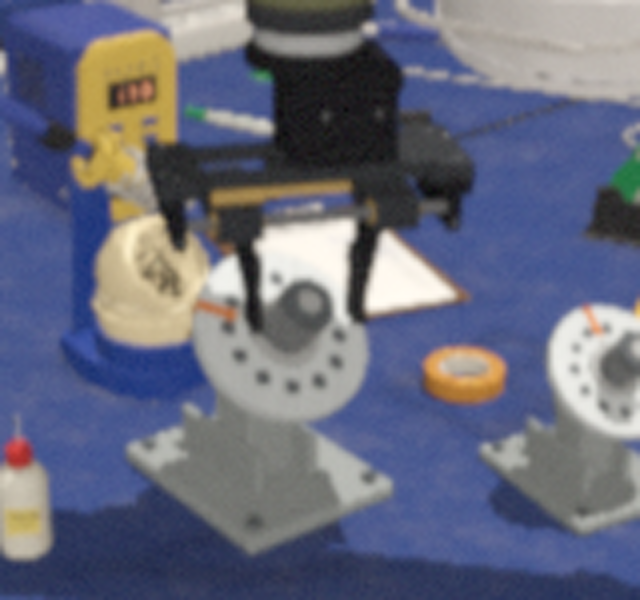

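{"api": "carry_out", "payload": {"increments": [[0,0,0,8.5,-0.3],[0,0,0,17,-0.3],[0,0,0,25.5,-0.3],[0,0,0,34,-0.3],[0,0,0,42.5,-0.3],[0,0,0,50,-0.3],[0,0,0,50,-0.3]], "grip_force": 60}}

```text
time_s: 8.5
tool_pos: [0.6106, 0.2105, 0.1569]
tool_rot: [-180.0, -0.1, 113.6]
force: [-0.2, -0.1, -0.8]
grip_width: 0.0566
```

```bash
python3 - <<'E'
from h import *
look('6')
E
```

```text
t 8.5 scene (np.float64(51.9), 2002, np.float64(1.0))
top (np.float64(55.0), 282, np.float64(1.0))
[ 27.3  40.3 -71.4  88.1  38.5  79.6  66.5] [0.6106 0.2105 0.1569] [-1.800e+02 -1.000e-01  1.136e+02] [-0.2 -0.1 -0.8] [ 0.15 -0.14 -0.  ] 0.0566
```

{"api": "carry_out", "payload": {"increments": [[0,0,0,0,0.3],[0,0,0,0,0.6],[0,0,0,0,1],[0,0,0,0,1],[0,0,0,-5,1],[0,0,0,-10,1],[0,0,0,-15,1],[0,0,0,-20,1],[0,0,0,-25,1],[0,0,0,-30,1],[0,0,0,-35,1],[0,0,0,-40,1],[0,0,0,-45,1],[0,0,0,-50,1],[0,0,0,-55,1],[0,0,0,-60,1],[0,0,0,-60,1]], "grip_force": 60}}

```text
time_s: 10.3
tool_pos: [0.6059, 0.2157, 0.1598]
tool_rot: [-179.6, 0.0, 53.8]
force: [-15.5, -0.9, 13.9]
grip_width: 0.036
```

```bash
python3 - <<'E'
from h import *
look('7')
crop('s7',190,100,350,250,4,'s7c')
E
```

```text
t 10.3 scene (np.float64(28.0), 3589, np.float64(0.999))
top (np.float64(0.0), 0, np.float64(0.0))
[ 21.7  33.1 -60.3  88.3  29.   75.8  12.1] [0.6059 0.2157 0.1598] [-179.6    0.    53.8] [-15.5  -0.9  13.9] [1.25 2.24 1.13] 0.036
```

View pics/s7c.png

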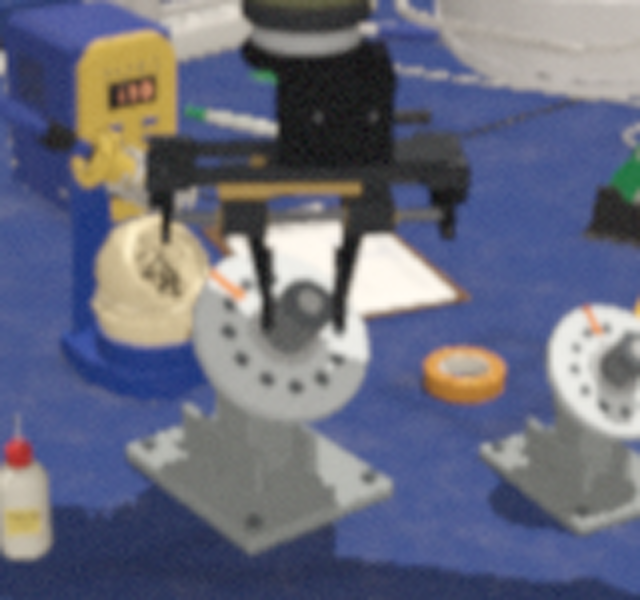

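{"api": "carry_out", "payload": {"increments": [[0,0,0,0,0],[0,0,0,0,-0.3],[0,0,0,8.5,-0.3],[0,0,0,17,-0.3],[0,0,0,25.5,-0.3],[0,0,0,34,-0.3],[0,0,0,42.5,-0.3],[0,0,0,51,-0.3],[0,0,0,60,-0.3],[0,0,0,60,-0.3]]}}

```text
time_s: 11.4
tool_pos: [0.6107, 0.2103, 0.1569]
tool_rot: [-180.0, -0.0, 113.5]
force: [0.3, 0.2, 0.1]
grip_width: 0.0568
```

```bash
python3 - <<'E'
from h import *
look('8')
E
```

```text
t 11.4 scene (np.float64(28.8), 2181, np.float64(0.999))
top (np.float64(0.0), 0, np.float64(0.0))
[ 27.3  40.3 -71.4  88.1  38.5  79.6  66.4] [0.6107 0.2103 0.1569] [-180.    -0.   113.5] [0.3 0.2 0.1] [ 0.16 -0.11 -0.  ] 0.0568
```

{"api": "carry_out", "payload": {"increments": [[0,0,0,0,0.3],[0,0,0,0,0.6],[0,0,0,0,1],[0,0,0,0,1],[0,0,0,-5,1],[0,0,0,-10,1],[0,0,0,-15,1],[0,0,0,-20,1],[0,0,0,-25,1],[0,0,0,-30,1],[0,0,0,-35,1],[0,0,0,-40,1],[0,0,0,-45,1],[0,0,0,-50,1],[0,0,0,-55,1],[0,0,0,-60,1],[0,0,0,-60,1]], "grip_force": 60}}

```text
time_s: 13.2
tool_pos: [0.6056, 0.2159, 0.1599]
tool_rot: [-179.6, 0.0, 53.8]
force: [-14.6, 0.8, 14.1]
grip_width: 0.0362
```

```bash
python3 - <<'E'
from h import *
look('9')
crop('s9',190,100,350,250,4,'s9c')
E
```

```text
t 13.2 scene (np.float64(5.4), 6036, np.float64(0.999))
top (np.float64(0.0), 0, np.float64(0.0))
[ 21.7  33.1 -60.2  88.3  28.9  75.8  12.1] [0.6056 0.2159 0.1599] [-179.6    0.    53.8] [-14.6   0.8  14.1] [1.05 2.56 0.88] 0.0362
```

View pics/s9c.png

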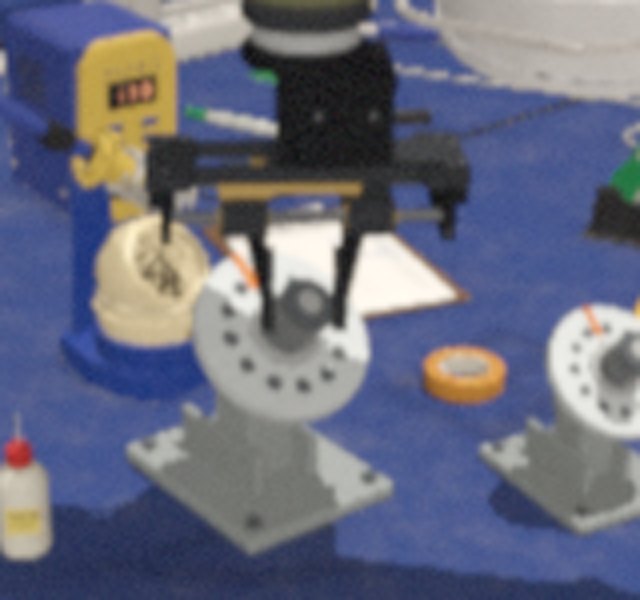

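{"api": "carry_out", "payload": {"increments": [[0,0,0,0,0],[0,0,0,0,-0.3],[0,0,0,8.5,-0.3],[0,0,0,17,-0.3],[0,0,0,25.5,-0.3],[0,0,0,34,-0.3],[0,0,0,42.5,-0.3],[0,0,0,51,-0.3],[0,0,0,60,-0.3],[0,0,0,60,-0.3]]}}

```text
time_s: 14.3
tool_pos: [0.6107, 0.2104, 0.1569]
tool_rot: [-180.0, -0.0, 113.5]
force: [-0.2, -0.1, -0.3]
grip_width: 0.0565
```

```bash
python3 - <<'E'
from h import *
look('10')
E
```

```text
t 14.3 scene (np.float64(6.4), 1529, np.float64(0.999))
top (np.float64(0.0), 0, np.float64(0.0))
[ 27.3  40.3 -71.3  88.1  38.5  79.5  66.4] [0.6107 0.2104 0.1569] [-180.    -0.   113.5] [-0.2 -0.1 -0.3] [ 0.2  -0.07  0.01] 0.0565
```

{"api": "carry_out", "payload": {"increments": [[0,0,0,0,0.3],[0,0,0,0,0.6],[0,0,0,0,1],[0,0,0,0,1],[0,0,0,-5,1],[0,0,0,-10,1],[0,0,0,-15,1],[0,0,0,-20,1],[0,0,0,-25,1],[0,0,0,-30,1],[0,0,0,-35,1],[0,0,0,-40,1],[0,0,0,-45,1],[0,0,0,-50,1],[0,0,0,-55,1],[0,0,0,-60,1],[0,0,0,-65,1],[0,0,0,-65,1]], "grip_force": 60}}

```text
time_s: 16.2
tool_pos: [0.606, 0.2167, 0.16]
tool_rot: [-179.6, -0.0, 48.8]
force: [-13.9, 0.8, 13.9]
grip_width: 0.0364
```

```bash
python3 - <<'E'
from h import *
look('11')
crop('s11',190,100,350,250,4,'s11c')
E
```

```text
t 16.2 scene (np.float64(-17.6), 1883, np.float64(0.999))
top (np.float64(0.0), 0, np.float64(0.0))
[ 21.1  32.6 -59.2  88.3  28.2  75.5   7.5] [0.606  0.2167 0.16  ] [-179.6   -0.    48.8] [-13.9   0.8  13.9] [1.4  2.19 0.88] 0.0364
```

View pics/s11c.png

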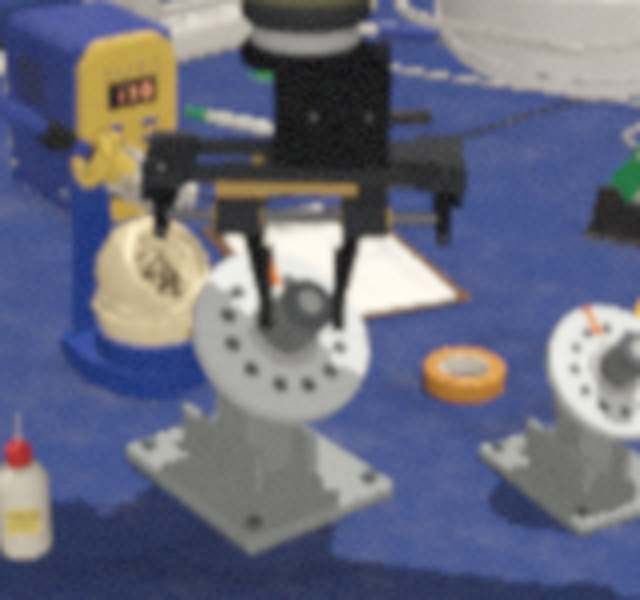

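{"api": "carry_out", "payload": {"increments": [[0,0,0,0,0],[0,0,0,0,-0.3],[0,0,0,8.5,-0.3],[0,0,0,17,-0.3],[0,0,0,25.5,-0.3],[0,0,0,34,-0.3],[0,0,0,42.5,-0.3],[0,0,0,51,-0.3],[0,0,0,59,-0.3],[0,0,0,65,-0.3],[0,0,0,65,-0.3]]}}

```text
time_s: 17.4
tool_pos: [0.6105, 0.2105, 0.1569]
tool_rot: [-180.0, -0.0, 113.5]
force: [-0.1, -0.2, -0.3]
grip_width: 0.0567
```

```bash
python3 - <<'E'
from h import *
look('12')
crop('s12',190,100,350,250,4,'s12c')
E
```

```text
t 17.4 scene (np.float64(0.0), 0, np.float64(0.0))
top (np.float64(0.0), 0, np.float64(0.0))
[ 27.2  40.2 -71.3  88.1  38.4  79.5  66.4] [0.6105 0.2105 0.1569] [-180.    -0.   113.5] [-0.1 -0.2 -0.3] [ 0.14 -0.1  -0.04] 0.0567
```

View pics/s12c.png

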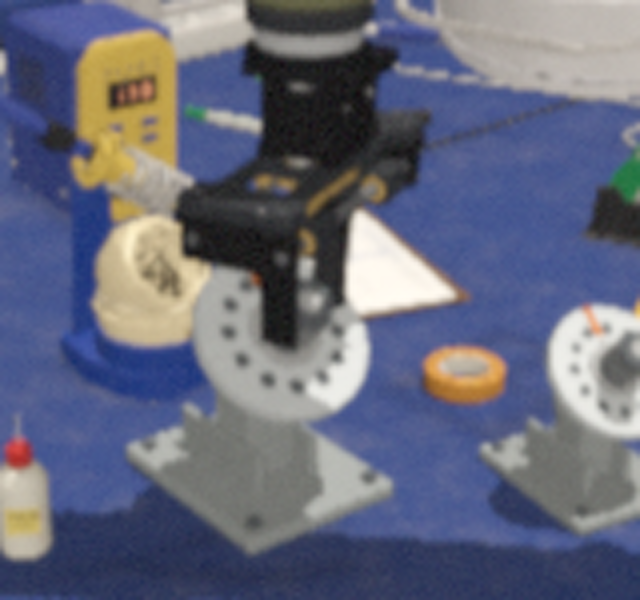

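```bash
cat >> h.py <<'E'
def dimple(n,f,lo=90,hi=270,pos=None,rot=None):
    im=np.load(f'pics/{f}.npz')['im'].astype(np.float32).mean(-1)
    c,X,Y,a=frame()
    rs=np.arange(.042,.050,.001);th=np.radians(np.arange(lo,hi,1.))
    Rr,T=np.meshgrid(rs,th)
    P=c+.012*a+Rr[...,None]*(np.cos(T)[...,None]*X+np.sin(T)[...,None]*Y)
    p=wproj(P.reshape(-1,3),pos,rot) if n=='wrist' else proj(n,P.reshape(-1,3))
    p=p.reshape(*Rr.shape,2).astype(np.float32)
    s=cv2.remap(im,p[...,0],p[...,1],cv2.INTER_LINEAR).mean(1)
    s=s-cv2.GaussianBlur(s[:,None],(0,0),12)[:,0]
    z=(np.clip(-s,-20,40)*np.exp(12j*th)).sum()
    return round(np.degrees(np.angle(z))/12,1),round(abs(z)/len(th),1)
E
python3 - <<'E'
from h import *
for f in ['s0','s1','s2','s3','s4','s5','s6','s7','s8','s9','s10','s11','s12']:
    print(f,theta('scene',f)[0],[float(x) for x in dimple('scene',f,70,230)],[float(x) for x in dimple('scene',f,100,200)])
print('t0',theta('top','t0')[0],dimple('top','t0',-70,90))
E
```

```text
s0 53.1 [7.1, 5.0] [6.3, 4.9]
s1 51.8 [3.6, 5.1] [4.7, 4.0]
s2 51.8 [5.2, 4.8] [4.4, 4.8]
s3 55.6 [9.3, 4.9] [8.9, 4.9]
s4 69.1 [-8.7, 3.4] [-8.9, 3.9]
s5 53.2 [6.7, 4.8] [5.9, 5.0]
s6 51.9 [6.4, 4.4] [6.1, 4.1]
s7 28.0 [10.1, 4.9] [9.8, 4.8]
s8 28.8 [12.4, 6.1] [12.2, 6.5]
s9 5.4 [-11.8, 4.3] [-12.2, 4.7]
s10 6.4 [-11.7, 5.8] [-12.2, 6.3]
s11 -17.6 [-4.7, 5.6] [-6.4, 4.8]
s12 0.0 [12.5, 6.1] [12.3, 6.5]
t0 55.8 (np.float64(6.5), np.float64(1.9))
```

{"api": "carry_out", "payload": {"increments": [[0,0,0,-8.5,-0.3],[0,0,0,-17,-0.3],[0,0,0,-25.5,-0.3],[0,0,0,-34,-0.3],[0,0,0,-42.5,-0.3],[0,0,0,-51,-0.3],[0,0,0,-58,-0.3],[0,0,0,-58,-0.3]]}}

```text
time_s: 18.3
tool_pos: [0.6106, 0.2107, 0.1577]
tool_rot: [179.9, -0.0, 55.4]
force: [-0.0, -0.2, 0.6]
grip_width: 0.0564
```

```bash
cat >> h.py <<'E'
def look2(tag):
    look(tag);o=env.get_obs();p,r=o['tool_pos'],o['tool_rot'];snap('wrist','w'+tag)
    print('dimple',dimple('scene','s'+tag,70,230),'wrist',theta('wrist','w'+tag,p,r))
E
python3 - <<'E'
from h import *
look2('13')
crop('s13',190,100,350,250,4,'s13c')
E
```

```text
t 18.3 scene (np.float64(-2.5), 4, np.float64(1.0))
top (np.float64(0.0), 0, np.float64(0.0))
[ 21.9  33.4 -60.1  88.3  29.6  75.6  13.8] [0.6106 0.2107 0.1577] [179.9  -0.   55.4] [-0.  -0.2  0.6] [ 0.06 -0.13 -0.01] 0.0564
dimple (np.float64(13.1), np.float64(4.9)) wrist (np.float64(-11.5), 2968, np.float64(0.729))
```

View pics/s13c.png

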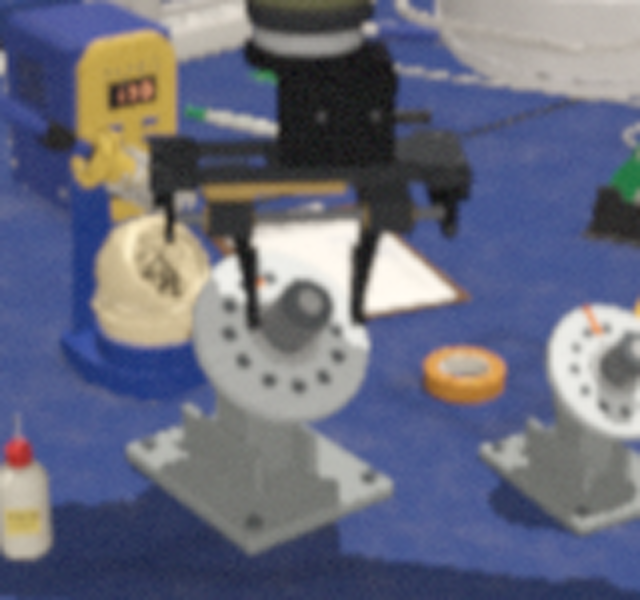

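View pics/w13.png

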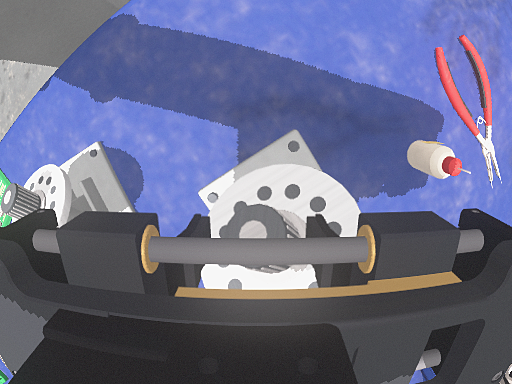

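{"api": "carry_out", "payload": {"increments": [[0,0,0,0,-0.3],[0,0,0,0,-0.3],[0,0,0,0,-0.3],[0,0,0,0,-0.3],[0,0,0,0,-0.3],[0,0,0,0,-0.3],[0,0,0,0,-0.3],[0,0,0,0,-0.3],[0,0,0,0,-0.3],[0,0,0,0,-0.3],[0,0,0,0,-0.3],[0,0,0,0,-0.3]]}}

```text
time_s: 19.65
tool_pos: [0.6105, 0.2107, 0.1573]
tool_rot: [180.0, -0.0, 55.5]
force: [-0.8, -0.3, 0.1]
grip_width: 0.0568
```

```bash
python3 - <<'E'
from h import *
look('14'); print(dimple('scene','s14',70,230),dimple('scene','s14',100,200),dimple('scene','s13',100,200))
E
```

```text
t 19.65 scene (np.float64(-2.0), 1, np.float64(1.0))
top (np.float64(0.0), 0, np.float64(0.0))
[ 22.   33.4 -60.2  88.3  29.6  75.6  13.9] [0.6105 0.2107 0.1573] [180.   -0.   55.5] [-0.8 -0.3  0.1] [-0.04 -0.12  0.06] 0.0568
(np.float64(13.1), np.float64(5.0)) (np.float64(12.5), np.float64(5.1)) (np.float64(12.4), np.float64(4.9))
```

{"api": "carry_out", "payload": {"increments": [[0,0,0,0,0.3],[0,0,0,0,0.6],[0,0,0,0,1],[0,0,0,0,1],[0,0,0,5,1],[0,0,0,10,1],[0,0,0,15,1],[0,0,0,20,1],[0,0,0,25,1],[0,0,0,30,1],[0,0,0,35,1],[0,0,0,40,1],[0,0,0,45,1],[0,0,0,50,1],[0,0,0,50,1]], "grip_force": 60}}

```text
time_s: 21.25
tool_pos: [0.609, 0.2106, 0.1582]
tool_rot: [-179.8, 0.1, 105.5]
force: [-5.6, -0.1, 7.2]
grip_width: 0.036
```

```bash
python3 - <<'E'
from h import *
look('15'); print(dimple('scene','s15',70,230),dimple('scene','s15',100,200))
crop('s15',190,100,350,250,4,'s15c')
E
```

```text
t 21.25 scene (np.float64(21.2), 2503, np.float64(1.0))
top (np.float64(0.0), 0, np.float64(0.0))
[ 26.6  39.1 -69.9  88.1  37.1  79.2  59.2] [0.609  0.2106 0.1582] [-1.798e+02  1.000e-01  1.055e+02] [-5.6 -0.1  7.2] [-1.04  0.81 -0.96] 0.036
(np.float64(3.4), np.float64(3.8)) (np.float64(3.1), np.float64(4.1))
```

View pics/s15c.png

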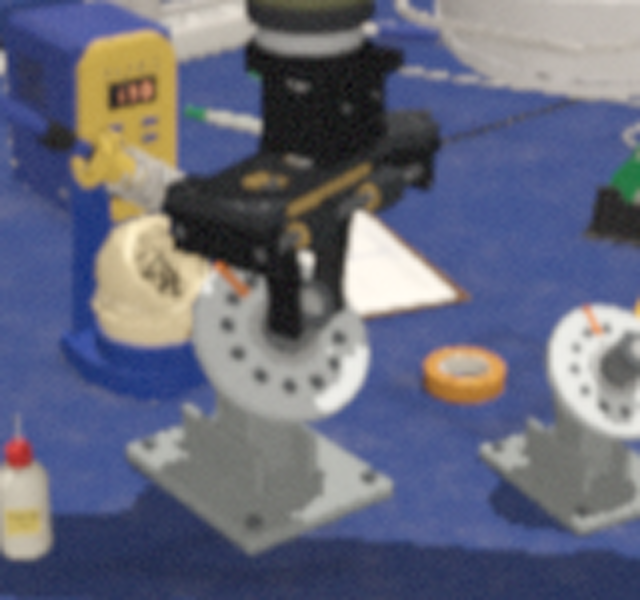

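{"api": "carry_out", "payload": {"increments": [[0,0,0,0,0],[0,0,0,0,-0.3],[0,0,0,-8,-0.3],[0,0,0,-16,-0.3],[0,0,0,-24,-0.3],[0,0,0,-31,-0.3],[0,0,0,-31,-0.3],[0,0,0,-31,0.3],[0,0,0,-31,0.6],[0,0,0,-31,1],[0,0,0,-31,1],[0,0,0,-27,1],[0,0,0,-23,1],[0,0,0,-19,1],[0,0,0,-17,1],[0,0,0,-17,1]], "grip_force": 60}}

```text
time_s: 22.95
tool_pos: [0.6091, 0.2114, 0.1575]
tool_rot: [-179.9, -0.0, 88.6]
force: [-4.4, 1.3, 2.9]
grip_width: 0.0344
```

```bash
python3 - <<'E'
from h import *
look('16'); print(dimple('scene','s16',70,230),dimple('scene','s16',100,200))
crop('s16',190,100,350,250,4,'s16c')
E
```

```text
t 22.95 scene (np.float64(25.4), 3054, np.float64(1.0))
top (np.float64(0.0), 0, np.float64(0.0))
[ 25.2  37.1 -66.6  88.2  34.4  77.8  43.9] [0.6091 0.2114 0.1575] [-179.9   -0.    88.6] [-4.4  1.3  2.9] [ 0.1   0.79 -0.27] 0.0344
(np.float64(7.8), np.float64(5.1)) (np.float64(7.3), np.float64(5.3))
```

View pics/s16c.png

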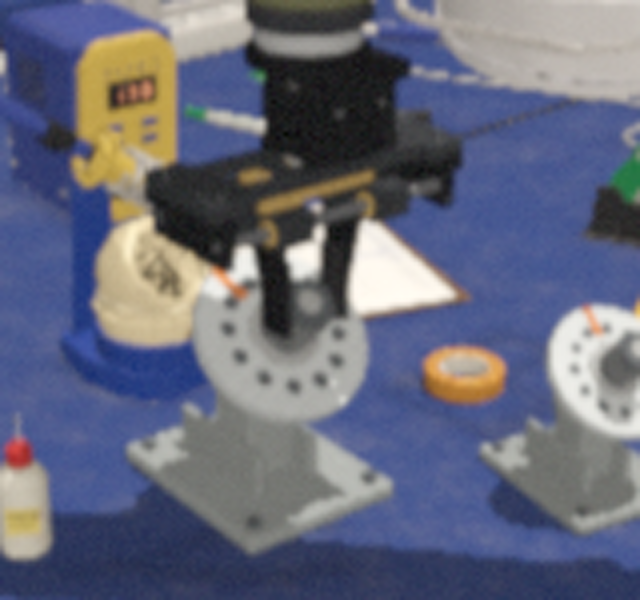

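{"api": "carry_out", "payload": {"increments": [[0,0,0,2,1],[0,0,0,4,1],[0,0,0,4,1],[0,0,0,4,1],[0,0,0,4,1],[0,0,0,4,1],[0,0,0,4,1],[0,0,0,4,1]], "grip_force": 60}}

```text
time_s: 23.85
tool_pos: [0.6098, 0.2112, 0.1572]
tool_rot: [-179.9, -0.0, 92.4]
force: [-2.7, 3.6, 0.5]
grip_width: 0.035
```

```bash
python3 - <<'E'
from h import *
look('17'); print(dimple('scene','s17',70,230),dimple('scene','s17',100,200))
crop('s17',150,100,350,250,4,'s17c')
for n,f in [('scene','s0'),('scene','s17')]: pass
a=np.load('pics/s0.npz')['im'].astype(int);b=np.load('pics/s17.npz')['im'].astype(int)
for nm,(x0,y0,x1,y1) in dict(tape=(292,182,320,205),bottle=(185,205,205,242),pliers=(140,228,190,275)).items(): print(nm,abs(a-b)[y0:y1,x0:x1].mean())
E
```

```text
t 23.85 scene (np.float64(26.9), 2334, np.float64(1.0))
top (np.float64(0.0), 0, np.float64(0.0))
[ 25.5  37.5 -67.3  88.2  35.   77.9  47.4] [0.6098 0.2112 0.1572] [-179.9   -0.    92.4] [-2.7  3.6  0.5] [-0.14  0.56 -0.85] 0.035
(np.float64(9.9), np.float64(5.6)) (np.float64(9.1), np.float64(5.1))
tape 6.023809523809524
bottle 10.941891891891892
pliers 6.034609929078014
```

View pics/s17c.png

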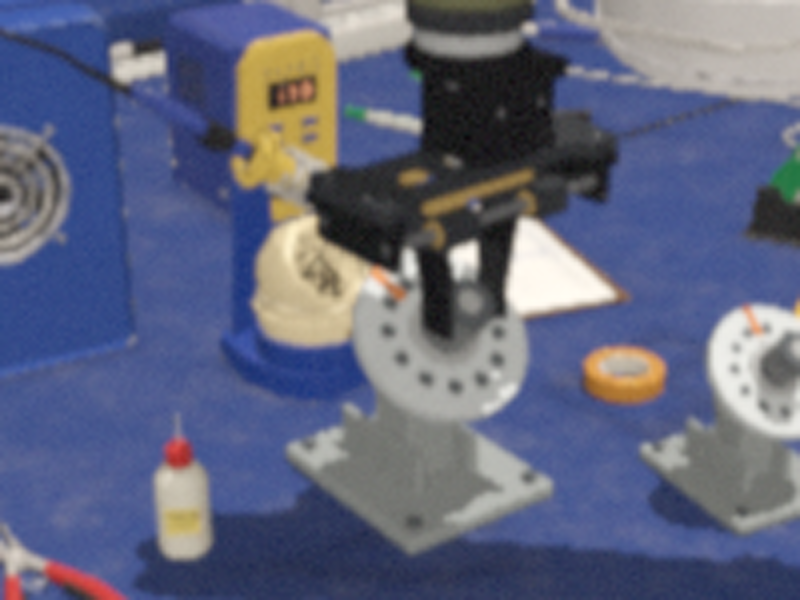

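The mark is at 26.9° and the dimple phase is 9.5°, against a target of 26.5–27° and 9.3°. The hub is gripped at 35 mm opening, and the tape, bottle and pliers show no shift in position.

```bash
python3 - <<'E'
from h import *
env.sign_off(); o=env.get_obs(); print(o['time_s'],o['grip_width'])
E
```

```text
the job is handed in; nothing more can be done
the job is handed in; nothing more can be done
```

I turned the rotor so its heavy side should be at the bottom, and handed the job in at about 24 s with the hub still gripped at 60 N.

**Finding the heavy side:** I found the rotor with the mark at about 53°. Turned to about +69° and let go, it rolled back to about 52.5°. Turned the other way to about −18°, roughly 70° from how I found it, and let go, it rolled back to about 0° and stayed there. The bottom is midway, with the mark at about 26.5°. That puts friction at about 26° either side, inside the 15–35° you gave.

**Last checks:**
- **Angle:** the mark read 26.9° in the scene camera. The dimple spacing read 9.1–9.9° against a target of 9.3°.
- **Grip and force:** the hub was held at 35 mm opening, with under 5 N at the wrist.
- **Other items:** the tape, bottle and pliers look unmoved. The image difference was largest at the bottle, probably from the arm's shadow.

**Uncertainties:**
- **Camera disagreement:** the top camera read the starting angle 2–3° higher than the scene camera. At the end the gripper hid the mark from the top camera, so only the scene camera confirmed the final angle.
- **Resting place near 0°:** the finger hid most of the mark there, so I read that angle from the dimples. My error on the bottom is about 2–3°.
- **Pad slip:** the tool stayed vertical, so the pads slipped on the sloping hub. The rotor turned only about 0.3–0.45 of each spin, so I got there in several strokes.

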